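# Roll the sample vial to the line of the photo board

### The job

On the grey photo board a small screw-cap sample vial lies on its side, next to a battery. Roll the vial over the board, pushing its side, to the long white line, and leave it at rest lying along that line, centred on it, ready for its picture. Do not lift it, do not let it overrun the line, and do not move the battery.

Things in the scene. Friction and masses are not known exactly. Their poses are not given: they have to be found in the camera images.
- vial: small glass sample vial with a screw cap, lying on its side on the board: a cylinder 20 mm in diameter (cap 19), 56 mm long, about 18 g. Origin: on its axis at the bottom end; z runs along it to the cap (at the start along the board's y within about 8 degrees; x and y turn as it rolls). Smooth; pushed at under 0.06 m/s it stops within a few mm when the push stops
- vial_mid (a point): middle of the vial: on its axis, 28 mm from the bottom end. Lying on the board it is 10 mm above the board's face
- board: flat photo board fixed on the table, 215 mm along x, 262 mm along y, 6 mm thick: grey face, aluminium rim, a white line 4 mm wide across it, white centimetre ticks at the side edges. Origin: under the middle of the line, at table height. x points away from the robot, the line runs along y. The board reaches from x = -170 to +45 mm; the vial starts at negative x, 70 to 140 mm short of the line
- battery: round battery cell, 14 mm in diameter and 49 mm long, lying on the board beside the vial, at least 35 mm from it end to end; either of the two may be on the left. It does not roll. Origin: its middle, at its underside; its y axis runs along it. To be left alone

How it is judged (in metres and radians):
On the way:
1. the vial rolls: it has turned about its own axis by well over a quarter turn (angle between vial's own y axis and vertical below 1.2 rad), for 0.02 s.
At the end, for the whole second after the job is handed in: The vial lies at rest on the board, its middle within 12 mm of the white line's centre and within 105 mm of the line's middle sideways, its axis within 15 degrees of the line (x of vial_mid in the frame of board between -0.012 and 0.012 m and y of vial_mid in the frame of board between -0.105 and 0.105 m and height (world z) of vial_mid between 0.012 and 0.02 m and angle between the z axis of vial and the y axis of board, either way round below 0.26 rad and linear speed of vial below 0.01 m/s); the robot touches nothing.
It fails at once if the vial is lifted or stood up (its middle more than 20 mm above where it lies) (height (world z) of vial_mid above 0.036 m).
It fails at once if the vial overruns: its middle passes more than 20 mm beyond the line (x of vial_mid in the frame of board above 0.02 m).
It fails at once if the battery is moved by more than 15 mm (distance of battery from where it was at the start of the episode above 0.015 m).
It also fails if it takes over 32 s, if anything falls off the work surface, if the arm or the gripper's body presses on something with over 40 N, if the wrist force passes 120 N, or if a joint passes its speed limit or range.

### The arm

A 6-joint arm with a two-finger parallel gripper is mounted at the origin on a cart in front of the work surface, level with it; the furniture and walls round the work are solid. World frame = base frame: x ahead of the robot, y to its left, z up, the work surface at z = 0. Lengths are in mm, angles in rad, forces in N, time in s.
With the tool pointing down it reaches from about 350 to 975 mm from the base axis. Payload 7.1 kg.
Tool frame: the origin (TCP) lies between the finger pads; the fingertips stand 19 mm ahead of it and the grasp point (between the pads) is the TCP; y points along the fingers, z is the direction in which the jaws open and shut, and the axes are right-handed (so a half turn about y gives the same grasp; the last joint's range is limited). The gripper opens to 88 mm and grips with 3 to 60 N. Pads are 20 mm wide; open, the fingers measure 115 mm over their backs; the gripper's body (75 mm by 178 mm) begins 61 mm behind the grasp point.
Start: joints at [-1.238, 0.423, 1.63, -0, 1.089, -0.019], TCP at [215.384, -586.698, 241.675] pointing down, gripper open.
Joint ranges: [-3, 3], [-0.9, 2.11], [0.09, 2.58], [-1.31, 4.45], [0.11, 2.69], [-2.54, 2.54]. Speed limits (rad/s): [2.39, 2.39, 3.01, 3.14, 3.14, 3.14].

### API

Orientations are given as a rotation vector (axis times angle).
In Python, from workcell import ctrl gives the robot as it stands.
- The arm moves only by the tool servo_tool, never from a script. Its argument "moves" is text: rows parted by semicolons, each of 6 numbers parted by spaces: the shift along the world's x, y, z in m, then the turn, a rotation vector about the world's x, y, z in degrees. A call has 1 to 8 rows; each row is the pose to reach, as a shift and turn from the pose commanded when the call began; what a row does not reach only later rows make up. A row lasts 1/8 s, in which the tool goes at most 62.5 mm and 10.7 degrees, less where a joint would pass 70% of its speed; a pose out of reach is approached as far as the arm can. A call with a gripper value outside its range is refused whole. "hand" is the closure in counts, from 0 (fully open) to 255 (shut), set as the call begins (left out, the last holds). The fingers move at their own pace and stop on an object; the grip force is fixed at half the most. Time passes only in rows, so rows that repeat a pose let the fingers close. It gives the time, the measured TCP pose, the force and the opening at its end, in the units of the state.
- ctrl.get_obs(): the state, without advancing time (a new reading comes with each control period).
- ctrl.get_image(name): name is "scene" or "top" or "wrist"; returns a dict with "pixels" (384x512x3 uint8, red, green, blue), "depth" (384x512 float32, mm along the optical axis (not along the pixel's ray), 0 where there is no reading), "vertical_fov" (degrees; the focal length in pixels is half the picture's height over the tangent of half this angle, whatever the lens; pixels are square), "cx", "cy" (the principal point, pixels), "xyz" and "attitude" of the camera in the world; the wrist camera has in their place "T_tool_cam" (4x4, takes a point from camera to tool coordinates, whose origin is the TCP and whose axes are the tool frame's). Camera axes: x right, y up, looking along -z (the intrinsics and any distortion apply to the point x, -y, -z); pixel columns grow to the right and rows downward; lengths in mm; the calibration is good to about 2 mm. The wrist camera is an equidistant fisheye: a pixel r from the principal point sees the ray r / f radians off the axis. A picture is of the moment at which its call begins: read the wrist's pose just before it.
- ctrl.close_job(): hands the job in, once; it reports no verdict.
The state is a dict: "t": time; "qpos": joint angles; "qvel": joint speeds; "joint_torque": joint torques, N m; "ee_pos": TCP position; "orientation": TCP orientation; "ft_force": force on the tool from outside, world axes, zero at the start; "moment": the same for the moment, N m; "width": finger opening in mm.
Only numpy, scipy, OpenCV 4.12 (cv2) and the standard library are available. Lean on these libraries where they do the work, as an engineer would, in place of code of your own. Each camera call takes 0.05 s, during which the arm holds its last target.

## Working session

There is one attempt and no reset: what is moved stays moved. The work goes in short steps, Python scripts to look and compute and a tool call to move; the robot and the scene stay as the last step left them, time stands still between calls to the robot, and variables do not carry over. Pictures are saved under pics/ and viewed, and the job is handed in when it is done.

Besides the shell and the picture viewer there is one more tool, called after ">>>" in YAML: its name, and indented under it one key for each argument. servo_tool: Moves the arm, as the interface text tells. Its arguments: {"type":"object","properties":{"moves":{"type":"string"},"hand":{"type":"number"}},"required":["moves"]}

```bash
mkdir -p pics; ls; python3 - <<'E'
from workcell import ctrl
import cv2,numpy as np
o=ctrl.get_obs();print({k:np.round(v,3) for k,v in o.items()})
for n in ["top","scene"]:
    i=ctrl.get_image(n);cv2.imwrite(f"pics/{n}0.png",i["pixels"][:,:,::-1]);np.savez(f"{n}0.npz",**i)
    print(n,{k:v for k,v in i.items() if k not in("pixels","depth")})
E
```

```text
pics
{'t': np.float64(0.0), 'qpos': array([-1.238,  0.424,  1.631,  0.   ,  1.089, -0.019]), 'qvel': array([ 0.002,  0.001, -0.001, -0.001,  0.   ,  0.   ]), 'joint_torque': array([ 1.0000e-03, -5.4463e+01, -2.7366e+01,  6.4000e-02,  2.3000e-02,
       -0.0000e+00]), 'ee_pos': array([ 215.227, -586.192,  240.92 ]), 'orientation': array([-0.361,  2.032, -2.029]), 'ft_force': array([-0.571,  0.413,  0.34 ]), 'moment': array([-0.021,  0.008,  0.035]), 'width': np.float64(87.848)}
top {'vertical_fov': 42.39110451313979, 'cx': 246.53310913519778, 'cy': 196.70808611106045, 'xyz': array([400.52606685, 174.79010138, 883.35966236]), 'attitude': array([ 0.0897381 , -0.08846245, -1.57663841])}
scene {'vertical_fov': 55.84495004429223, 'cx': 254.81991772858046, 'cy': 198.0910249722505, 'xyz': array([-24.88405882, 552.71604611, 577.86456233]), 'attitude': array([ 0.50844662, -0.94430478, -1.979951  ])}
```

View pics/top0.png

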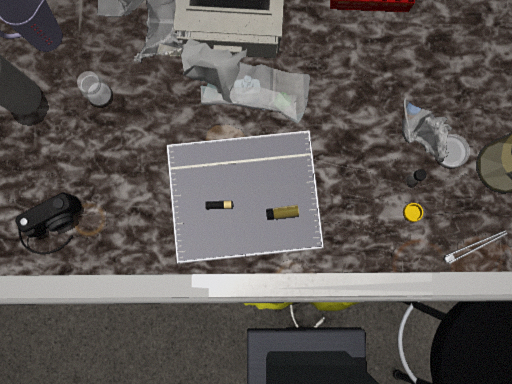

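View pics/scene0.png

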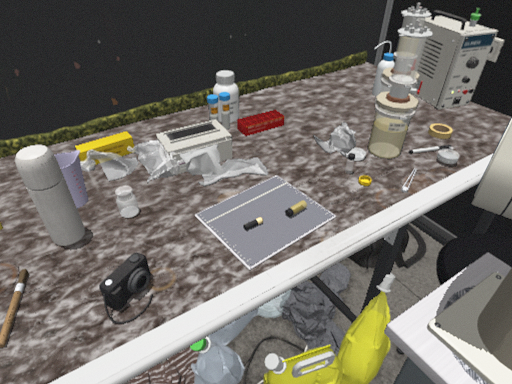

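The top view shows the board with its line at about row 160. The amber vial with a black cap is at about (283,213), and the battery is at about (219,205). Next I'll measure them.

```bash
cat > h.py <<'E'
import numpy as np,cv2
from scipy.spatial.transform import Rotation as R
def ray(i,uv,z):
    uv=np.atleast_2d(uv).astype(float)
    f=192/np.tan(np.radians(float(i["vertical_fov"]))/2)
    d=np.c_[(uv[:,0]-i["cx"])/f,-(uv[:,1]-i["cy"])/f,-np.ones(len(uv))]
    d=R.from_rotvec(i["attitude"]).apply(d); c=np.asarray(i["xyz"])
    return c+d*((z-c[2])/d[:,2])[:,None]
def boardframe(i):
    im=i["pixels"];hsv=cv2.cvtColor(im,cv2.COLOR_RGB2HSV)
    return hsv
E
python3 - <<'E'
from h import *
i=np.load("top0.npz");im=i["pixels"]
crop=im[120:270,155:335]
cv2.imwrite("pics/c0.png",cv2.resize(crop[:,:,::-1],None,fx=4.4,fy=4,interpolation=cv2.INTER_NEAREST)[:600])
for p in [(283,213),(270,214),(213,205),(228,204),(240,230),(240,161),(240,160),(292,212)]: print(p,im[p[1],p[0]])
hsv=cv2.cvtColor(im,cv2.COLOR_RGB2HSV)
# non-grey-board inside the board
m=np.zeros(im.shape[:2],np.uint8);roi=(slice(180,240),slice(185,312))
s=im[roi].astype(int); m[roi]=((s.max(2)<80)|(s.max(2)-s.min(2)>40))*255
n,l,st,ce=cv2.connectedComponentsWithStats(m)
for k in range(1,n):
    if st[k,4]<30: continue
    ys,xs=np.where(l==k); pts=np.c_[xs,ys].astype(np.float32)
    r=cv2.minAreaRect(pts); print(st[k],ce[k],r)
    w=ray(i,pts,16 if ce[k][0]>250 else 13)
    box=cv2.minAreaRect(w[:,:2].astype(np.float32)); print("world",w.mean(0),box, cv2.boxPoints(box))
# line
w=im.min(2);L=[]
for u in range(180,308,4):
    r0=166-(u-180)*10/128
    rows=np.arange(int(r0)-6,int(r0)+7);v=w[rows,u].astype(float);v=np.clip(v-v.min()-30,0,None)
    if v.sum()>0: L.append((u,(rows*v).sum()/v.sum()))
W=ray(i,L,6);p=np.polyfit(W[:,1],W[:,0],1);print("line x=",p,"res",np.abs(np.polyval(p,W[:,1])-W[:,0]).max(),W[0],W[-1])
corn=ray(i,[(167,145),(309,132),(322,247),(177,262)],6);print(corn)
E
```

```text
(283, 213) [122 103  50]
(270, 214) [27 31 38]
(213, 205) [35 37 35]
(228, 204) [231 210 147]
(240, 230) [137 137 144]
(240, 161) [230 227 216]
(240, 160) [197 193 185]
(292, 212) [119 102  45]
[206 201  28   9 198] [218.69191919 204.6010101 ] ((219.4219970703125, 204.62823486328125), (7.784911632537842, 27.101484298706055), 87.61405944824219)
world [485.95089455 224.3950254   13.        ] ((485.8973693847656, 223.0792694091797), (13.815757751464844, 47.81565856933594), 1.952584981918335) [[478.1789  246.73785]
 [479.8081  198.94995]
 [493.61584 199.42068]
 [491.98663 247.20859]]
[266 205  33  15 372] [282.28494624 212.50806452] ((282.08734130859375, 212.655029296875), (11.76257038116455, 32.51227569580078), 82.40535736083984)
world [470.84078214 112.52730831  16.        ] ((470.59393310546875, 112.85472106933594), (20.702409744262695, 57.201690673828125), 7.1753339767456055) [[456.75137 139.93866]
 [463.8962   83.18493]
 [484.4365   85.77078]
 [477.29166 142.5245 ]]
line x= [-9.47831652e-02  5.82950584e+02] res 0.6173465250052459 [555.04371591 294.20417518   6.        ] [576.05594965  71.0633967    6.        ]
[[595.45536951 317.98115499   6.        ]
 [617.39777245  61.15551531   6.        ]
 [410.14054994  42.77588071   6.        ]
 [385.86098051 298.19385564   6.        ]]
```

View pics/c0.png

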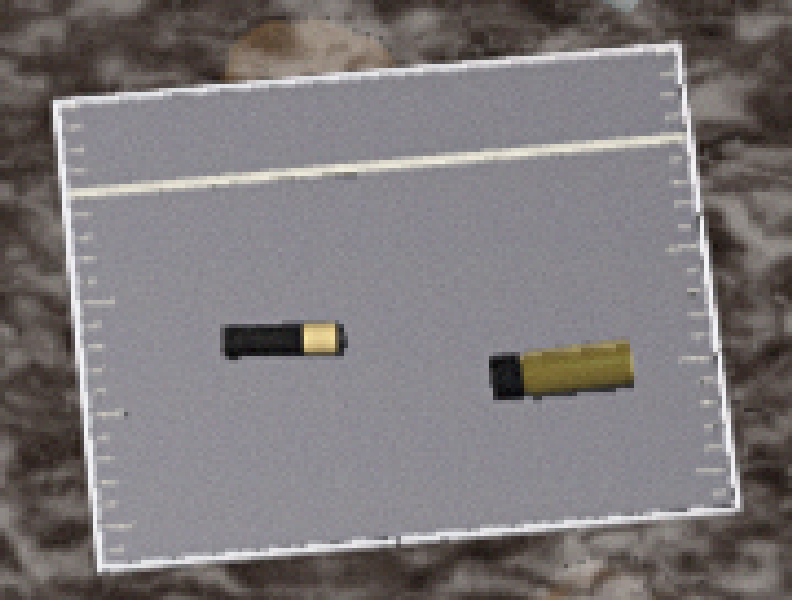

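```bash
python3 - <<'E'
from h import *
from workcell import ctrl
o=ctrl.get_obs()
M=R.from_rotvec(o["orientation"]).as_matrix();print(M.round(3))
z=M[:,2];a=np.degrees(np.arctan2(z[1],z[0]));print("yaw of z",a)
print("turn to 95.8:",(96-a+90)%180-90)
n=np.array([.9955,.0944]);c=np.array([471,112.9])
print("pos behind 30+10+10", c-n*50-o["ee_pos"][:2], c-n*50)
E
```

```text
[[-0.939 -0.     0.345]
 [-0.345  0.001 -0.939]
 [-0.    -1.    -0.001]]
yaw of z -69.84476425114327
turn to 95.8: -14.15523574885674
pos behind 30+10+10 [205.99124059 694.43489105] [421.225 108.18 ]
```

>>> servo_tool:
  moves: "0.033 0.05 0 0 0 0; 0.066 0.1 0 0 0 -3; 0.1 0.15 0 0 0 -6; 0.133 0.2 0 0 0 -9; 0.166 0.25 0 0 0 -12; 0.2 0.3 0 0 0 -14.2; 0.203 0.35 0 0 0 -14.2; 0.206 0.4 0 0 0 -14.2"
  hand: 185

```text
t: 1.1
ee_pos: [421.4, -184.9, 241.4]
orientation: [-0.114, 2.168, -2.168]
ft_force: [-0.3, 0.4, 0.5]
width: 24.3
```

>>> servo_tool:
  moves: "0 0.05 0 0 0 0; 0 0.1 0 0 0 0; 0 0.15 0 0 0 0; 0 0.2 0 0 0 0; 0 0.25 0 0 0 0; 0 0.294 -0.02 0 0 0; 0 0.294 -0.07 0 0 0; 0 0.294 -0.12 0 0 0"

```text
t: 2.1
ee_pos: [421.6, 108.2, 120.8]
orientation: [-0.113, 2.167, -2.166]
ft_force: [0.6, 0.5, -0.3]
width: 23.9
```

>>> servo_tool:
  moves: "0 0 -0.04 0 0 0; 0 0 -0.065 0 0 0; 0 0 -0.08 0 0 0; 0 0 -0.08 0 0 0"

```text
t: 2.6
ee_pos: [420.9, 107.2, 41.1]
orientation: [-0.115, 2.169, -2.169]
ft_force: [-0.5, -0.2, 0.3]
width: 23.9
```

```bash
python3 - <<'E'
from workcell import ctrl
import cv2,numpy as np
print(ctrl.get_obs()["ee_pos"])
a=ctrl.get_image("wrist")["pixels"];b=ctrl.get_image("scene")["pixels"][150:280,170:350]
b=cv2.resize(b,None,fx=2.95,fy=2.95)
cv2.imwrite("pics/w1.png",a[:,:,::-1]);cv2.imwrite("pics/s1.png",b[:,:,::-1])
E
```

```text
[420.91397993 107.18346631  41.06488737]
```

View pics/w1.png

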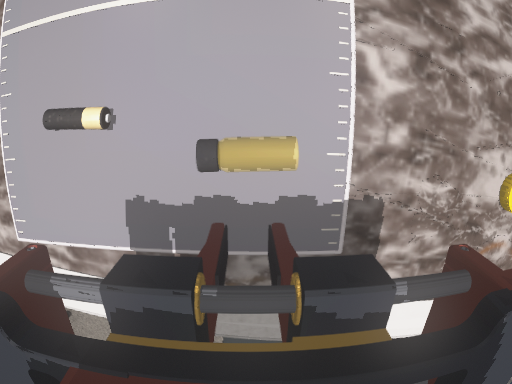

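View pics/s1.png

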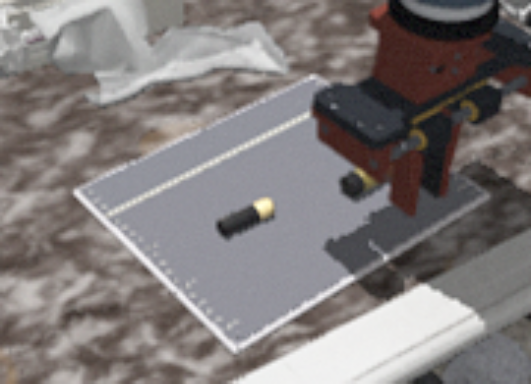

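The fingers sit symmetrically behind the vial, which is at wrist pixels (197–298, 153). The way is clear, so I'll lower and advance.

>>> servo_tool:
  moves: "0 0 -0.006 0 0 0; 0 0 -0.012 0 0 0; 0.005 0.0005 -0.012 0 0 0; 0.01 0.001 -0.012 0 0 0; 0.014 0.0013 -0.012 0 0 0; 0.018 0.0017 -0.012 0 0 0; 0.022 0.0021 -0.012 0 0 0; 0.025 0.0024 -0.012 0 0 0"

```text
t: 3.7
ee_pos: [446.7, 109.7, 29.7]
orientation: [-0.113, 2.168, -2.168]
ft_force: [-0.2, -0.8, -0.0]
width: 24.0
```

>>> servo_tool:
  moves: "0.003 0.0003 0 0 0 0; 0.006 0.0006 0 0 0 0; 0.009 0.0009 0 0 0 0; 0.013 0.0012 0 0 0 0; 0.017 0.0016 0 0 0 0; 0.021 0.002 0 0 0 0; 0.025 0.0024 0 0 0 0; 0.029 0.0028 0 0 0 0"

```text
t: 4.7
ee_pos: [475.6, 112.5, 29.6]
orientation: [-0.113, 2.168, -2.168]
ft_force: [0.5, -0.1, 0.2]
width: 24.3
```

```bash
python3 - <<'E'
from workcell import ctrl
import cv2,numpy as np
print(ctrl.get_obs()["ee_pos"])
a=ctrl.get_image("wrist")["pixels"]
cv2.imwrite("pics/w2.png",a[:,:,::-1])
E
```

```text
[475.61973796 112.52457936  29.64859404]
```

View pics/w2.png

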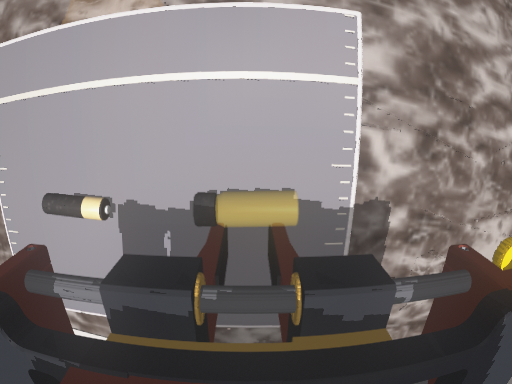

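The vial lies square against both fingers, at wrist pixels (194–298, 208), and it is rolling. Next I'll measure the gap with the wrist camera.

```bash
cat > wr.py <<'E'
from h import *
from workcell import ctrl
def look(name,ymax=228):
    o=ctrl.get_obs();i=ctrl.get_image("wrist");im=i["pixels"]
    cv2.imwrite(f"pics/{name}.png",im[:,:,::-1])
    M=R.from_rotvec(o["orientation"]).as_matrix();T=np.asarray(i["T_tool_cam"])
    f=192/np.tan(np.radians(float(i["vertical_fov"]))/2)
    def cast(uv,z):
        uv=np.atleast_2d(uv).astype(float);dx=uv-[i["cx"],i["cy"]];r=np.hypot(*dx.T);th=r/f
        s=np.sin(th)/np.maximum(r,1e-9)
        d=np.c_[dx[:,0]*s,-dx[:,1]*s,-np.cos(th)]@T[:3,:3].T@M.T
        c=o["ee_pos"]+M@T[:3,3]
        return c+d*((z-c[2])/d[:,2])[:,None]
    s=im.astype(int)
    # amber body
    m=((s[:,:,0]-s[:,:,2]>50)&(s[:,:,1]-s[:,:,2]>35)).astype(np.uint8);m[ymax:]=0;m[:,:150]=0;m[:,340:]=0
    n,l,st,ce=cv2.connectedComponentsWithStats(m);k=1+np.argmax(st[1:,4]);ys,xs=np.where(l==k)
    p=np.c_[xs,ys].astype(np.float32); print("amber",st[k])
    top=np.array([(x,ys[xs==x].min()) for x in np.unique(xs)])[5:-5]
    # silhouette tangent: top edge -> use ray to plane z=16 of the far edge then centre =-10*normal approx
    w=cast(p,16);b=cv2.minAreaRect(w[:,:2].astype(np.float32));print("body box",b)
    wt=cast(top,16);q=np.polyfit(wt[:,1],wt[:,0],1);print("far-edge fit",q,"ang deg",np.degrees(np.arctan(q[0])))
    # line
    w=im.min(2);L=[]
    for u in range(120,350,5):
        col=w[30:max(ymax-30,60),u].astype(int)
        run=np.where(col>190)[0]+30
        L+=[(u,v) for v in run]
    L=np.array(L); W=cast(L,6)
    g=np.abs(W[:,0]-(582.95-.0948*W[:,1]))<15; W=W[g]
    pl=np.polyfit(W[:,1],W[:,0],1);print("line",pl,g.sum(),"x at y=115:",np.polyval(pl,115),"top-cam:",582.95-.0948*115,"ang",np.degrees(np.arctan(pl[0])))
    y=o["ee_pos"][1]; n_=np.cos(np.arctan(pl[0]))
    print("t",o["t"],"ee",o["ee_pos"],"TCP->line dist",(np.polyval(pl,y)-o["ee_pos"][0])*n_,"faredge->line",(np.polyval(pl,y)-np.polyval(q,y))*n_, "depth c", )
    return o,i,cast
E
python3 -c "
from wr import *
look('w3')"
```

```text
amber [ 216  191   82   34 2631]
body box ((498.6590576171875, 108.66897583007812), (19.3447265625, 45.742671966552734), 5.948563098907471)
far-edge fit [-1.20685704e-01  5.20822771e+02] ang deg -6.881500472733107
line [-9.43589012e-02  5.81848251e+02] 358 x at y=115: 570.9969770710601 top-cam: 572.048 ang -5.390406591308089
t 4.75 ee [476.33059993 112.63552667  29.75725297] TCP->line dist 94.4698572153469 faredge->line 63.707826859633855 depth c
```

>>> servo_tool:
  moves: "0.003 0.0003 0 0 0 0; 0.007 0.0007 0 0 0 0; 0.012 0.0011 0 0 0 0; 0.017 0.0016 0 0 0 0; 0.022 0.0021 0 0 0 0; 0.027 0.0026 0 0 0 0; 0.032 0.003 0 0 0 0; 0.036 0.0034 0 0 0 0"

```text
t: 5.8
ee_pos: [511.7, 115.9, 29.7]
orientation: [-0.113, 2.168, -2.168]
ft_force: [-0.1, 0.6, -0.0]
width: 23.9
```

>>> servo_tool:
  moves: "0.004 0.0004 0 0 0 0; 0.008 0.0008 0 0 0 0; 0.012 0.0011 0 0 0 0; 0.016 0.0015 0 0 0 0; 0.019 0.0018 0 0 0 0; 0.021 0.002 0 0 0 0; 0.023 0.0022 0 0 0 0; 0.024 0.0023 0 0 0 0"

```text
t: 6.8
ee_pos: [535.5, 118.2, 29.7]
orientation: [-0.113, 2.168, -2.168]
ft_force: [0.3, 1.2, 1.4]
width: 24.5
```

```bash
python3 -c "
from wr import *
look('w4')"
```

```text
amber [ 214  194   83   33 2654]
body box ((556.2808837890625, 114.99284362792969), (18.858623504638672, 46.14028549194336), 5.892585754394531)
far-edge fit [-1.07723713e-01  5.78120659e+02] ang deg -6.148404412923817
line [-9.36201587e-02  5.81812924e+02] 340 x at y=115: 571.0466062369326 top-cam: 572.048 ang -5.348450410827319
t 6.8 ee [535.46178584 118.19609739  29.65333306] TCP->line dist 35.131975925798805 faredge->line 5.335917436700321 depth c
```

View pics/w4.png

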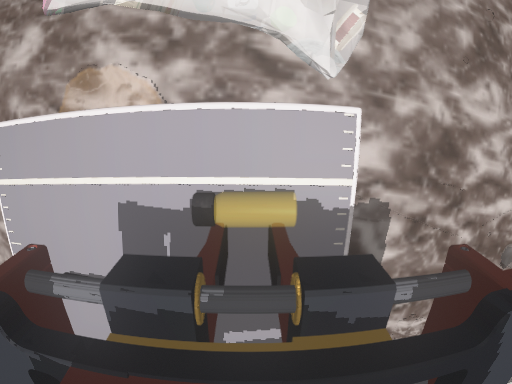

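The vial centre is about 15 mm short of the line and parallel to it. One last slow push.

>>> servo_tool:
  moves: "0.002 0.0002 0 0 0 0; 0.004 0.0004 0 0 0 0; 0.006 0.0006 0 0 0 0; 0.008 0.0008 0 0 0 0; 0.0095 0.0009 0 0 0 0; 0.011 0.001 0 0 0 0; 0.012 0.0011 0 0 0 0; 0.0125 0.0012 0 0 0 0"

```text
t: 7.85
ee_pos: [547.9, 119.4, 29.7]
orientation: [-0.113, 2.168, -2.168]
ft_force: [0.5, -0.4, 0.1]
width: 24.0
```

>>> servo_tool:
  moves: "0 0 0 0 0 0; -0.003 0 0 0 0 0; -0.01 -0.001 0 0 0 0; -0.025 -0.002 0 0 0 0; -0.05 -0.005 0 0 0 0; -0.08 -0.008 0.01 0 0 0; -0.12 -0.01 0.04 0 0 0; -0.15 -0.01 0.08 0 0 0"

```text
t: 8.85
ee_pos: [394.2, 108.7, 109.5]
orientation: [-0.117, 2.169, -2.171]
ft_force: [-0.1, -0.9, 0.3]
width: 24.2
```

>>> servo_tool:
  moves: "0 -0.05 0.04 0 0 0; 0 -0.1 0.08 0 0 0; 0 -0.15 0.1 0 0 0; 0 -0.2 0.1 0 0 0; 0 -0.25 0.1 0 0 0; 0 -0.3 0.1 0 0 0; 0 -0.3 0.1 0 0 0"

```text
t: 9.72
ee_pos: [397.0, -192.7, 209.5]
orientation: [-0.108, 2.17, -2.171]
ft_force: [-0.5, 0.5, 0.3]
width: 24.4
```

```bash
python3 - <<'E'
from h import *
from workcell import ctrl
i=ctrl.get_image("top");im=i["pixels"];np.savez("top1.npz",**i)
cv2.imwrite("pics/t5.png",cv2.resize(im[120:270,155:335,::-1],None,fx=4,fy=4,interpolation=cv2.INTER_NEAREST))
print(ctrl.get_obs()["t"])
m=np.zeros(im.shape[:2],np.uint8);roi=(slice(145,240),slice(185,306))
s=im[roi].astype(int); m[roi]=((s.max(2)<80)|(s.max(2)-s.min(2)>40))*255
n,l,st,ce=cv2.connectedComponentsWithStats(m)
for k in range(1,n):
    if st[k,4]<30: continue
    ys,xs=np.where(l==k); pts=np.c_[xs,ys]
    w=ray(i,pts,16 if ce[k][0]>250 else 13)
    b=cv2.minAreaRect(w[:,:2].astype(np.float32)); c=b[0]
    print(st[k],b,"to line",((582.95-.0948*c[1])-c[0])*.9955,"lateral",(c[1]-181))
E
```

```text
9.775
[259 151  33  15 375] ((568.137451171875, 123.60044860839844), (22.657196044921875, 57.313968658447266), 8.191641807556152) to line 3.081297781698701 lateral -57.39955139160156
[206 201  28   9 199] ((486.0451354980469, 223.0843048095703), (14.111431121826172, 47.81565856933594), 1.952584981918335) to line 75.41556828017883 lateral 42.08430480957031
```

View pics/t5.png

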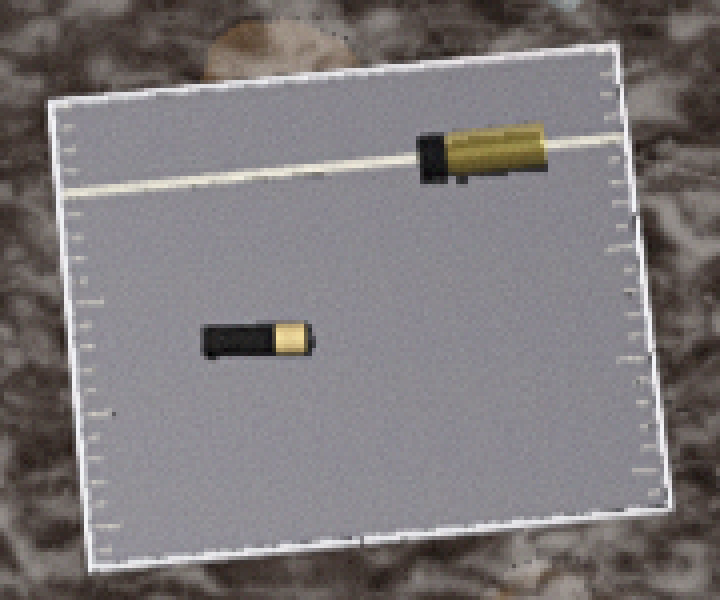

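```bash
python3 - <<'E'
from h import *
from workcell import ctrl
a=np.load("top1.npz")["pixels"].astype(int);b=ctrl.get_image("top")["pixels"].astype(int)
print("max diff near vial",np.abs(a-b)[145:175,250:300].max(), np.abs(a-b)[145:175,250:300].mean(), "board", np.abs(a-b)[215:245,190:250].max())
c=np.load("top0.npz")["pixels"]
print(c[205:221,288].tolist());print(b[148:168,281].tolist())
E
python3 -c "
from workcell import ctrl
print(ctrl.close_job())"
```

```text
max diff near vial 16 3.1766666666666667 board 14
[[120, 113, 120], [139, 125, 93], [120, 106, 59], [113, 93, 46], [116, 101, 49], [125, 114, 54], [127, 115, 57], [124, 107, 53], [111, 98, 40], [112, 95, 47], [100, 88, 44], [81, 74, 36], [56, 54, 51], [124, 126, 131], [141, 136, 143], [138, 135, 142]]
[[131, 128, 138], [137, 131, 143], [130, 128, 139], [139, 132, 110], [159, 144, 102], [130, 114, 60], [119, 105, 48], [129, 115, 56], [155, 144, 77], [155, 142, 75], [128, 114, 58], [109, 97, 47], [99, 90, 47], [77, 68, 35], [45, 40, 31], [58, 57, 63], [129, 127, 135], [138, 133, 140], [129, 127, 137], [139, 136, 145]]
the job is handed in; nothing more can be done
None
```

The vial now lies along the white line, and I have handed the job in. I pushed it about 98 mm from behind with the two partly closed fingertips, at up to about 40 mm/s and slower near the line. Then I backed the arm off, clear of the board.

**Position:** the last top view put the vial's middle about 3 mm short of the line's centre and about 57 mm to the right of the line's middle. The wrist view before the final push suggested it would end about 2 mm short, so the two agree to within the calibration.

**Angle:** its axis is about 3° from the line.

**At rest:** two top pictures in a row differed near the vial only by image noise.

**Battery:** it did not move measurably, by less than 0.5 mm.

**Not checked directly:** I did not measure that the vial rolled rather than slid. I take it to have rolled because of the way it was pushed, and its surface pattern looked different before and after. The handover gave no verdict.

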